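# Release the shaker's transport-lock screw and run its tray to the far stop

### The arm

A 6-joint arm with a two-finger parallel gripper is mounted at the origin on a cart in front of the work surface, level with it; the furniture and walls round the work are solid. World frame = base frame: x ahead of the robot, y to its left, z up, the work surface at z = 0. Lengths are in m, angles in rad, forces in N, time in s.
With the tool pointing down it reaches from about 0.35 to 1 m from the base axis. Payload 7.1 kg.
Tool frame: the origin (TCP) lies between the finger pads; the fingertips stand 22 mm ahead of it and the grasp point (between the pads) lies 3 mm ahead of it; x points along the fingers, y is the direction in which the jaws open and shut, and the axes are right-handed (so a half turn about x gives the same grasp; the last joint's range is limited). The gripper opens to 85 mm and grips with 20 to 120 N. Pads are 22 mm wide; open, the fingers measure 114 mm over their backs; the gripper's body (76 mm by 85 mm) begins 54 mm behind the grasp point. The pads swing forward as they close: fully open they stand 13 mm farther back than shut.
Start: joints at [-1.142, 0.423, 1.63, -0, 1.089, -0.019], TCP at [0.271, -0.563, 0.253] pointing down, gripper open.
Joint ranges: [-3, 3], [-0.9, 2.11], [0.09, 2.58], [-1.31, 4.45], [0.11, 2.69], [-2.54, 2.54]. Speed limits (rad/s): [2.39, 2.39, 3.01, 3.14, 3.14, 3.14].

### API

Orientations are given as a rotation vector (axis times angle).
In Python, from rig import manip gives the robot as it stands. The module is installed in compiled form; this text tells all that it offers. Calls block until the motion is done:
- manip.move_to(position, orientation): joint-space move of the TCP to a pose.
- manip.servo_line(position, orientation=None, rate=0.15): straight line of the TCP; orientation=None keeps the orientation; rate is the mean speed in m/s.
- manip.set_joints(angles): joint-space move.
- manip.command_gripper(opening, f_grip=None): finger opening in m; f_grip is the grip in N (None keeps the last); returns when the fingers have stopped.
- manip.hold(seconds).
- manip.solve_ik(position, orientation): joint angles nearest the present ones, or None.
- manip.camera(name): name is "side" or "top" or "wrist"; returns a dict with "image" (480x640x3 uint8, red, green, blue), "fx", "fy", "cx", "cy" (pixels), "k1" (the pictures are not rectified: a ray, as slopes to the right and down, at radius r is drawn at 1 + k1 r^2 times it, then the intrinsics apply), "cam_to_world" (4x4, takes a point from camera to world coordinates); the wrist camera has in their place "mount" (4x4, takes a point from camera to tool coordinates, whose origin is the TCP and whose axes are the tool frame's). Camera axes: x right, y down, z forward; pixel columns grow to the right and rows downward; lengths in m; the calibration is good to about 2 mm. A picture is of the moment at which its call begins: read the wrist's pose just before it. There is no depth.
A pose or a line that the arm cannot do raises manip.IKError and nothing moves.
- manip.sign_off(): hands the job in, once; it reports no verdict.
Readings, each from a call of its own:
- manip.get_time(): time.
- manip.get_joint_positions(): joint angles.
- manip.get_joint_vel(): joint speeds.
- manip.get_tau(): joint torques, N m.
- manip.get_position(): TCP position.
- manip.get_ee_rot(): TCP orientation.
- manip.get_contact_force(): force on the tool from outside, world axes, zero at the start.
- manip.get_torque(): the same for the moment, N m.
- manip.get_width(): finger opening in m.
Only numpy, scipy, OpenCV 4.12 (cv2) and the standard library are available. Lean on these libraries where they do the work, as an engineer would, in place of code of your own. Each camera call takes 0.05 s, during which the arm holds its last target.

### The job

Take the bench shaker out of its transport lock: pull the spring-loaded captive locking screw up by its knob until its thread catches in the collar, and wind it anticlockwise all the way out to its stop, finger-tight, so that it stays up by itself when let go. Then slide the tray by its handle, smoothly, away from the lock until it rests against its far stop. Never force the thread or the locked tray, and leave the other things on the bench where they are.

Things in the scene. Friction and masses are not known exactly. Their poses are not given: they have to be found in the camera images.
- shaker: Bench shaker, fixed to the table: white box 150 mm (x) by 336 mm (y), 45 mm high, with guide rods and a sliding tray on top. Origin: centre of its underside, z up. When freed, the tray runs along the shaker's own +y. At its -y end stands the lock bridge.
- collar_top (a point): Centre of the top of the steel lock collar (37 mm in diameter, 15 mm high, top 113 mm above the table), on the screw's vertical axis. It stands on the aluminium lock bridge, 102 mm along the shaker's x by 50 mm along its y, top 98 mm above the table.
- lock_collar: Threaded bush hidden in the collar: coarse three-start thread that climbs 18 mm a turn, a start every 120 degrees. The angle at which the screw catches is unknown and differs each time. Pulled up without turning, the screw meets the thread's underside after 2 to 9 mm: feel for it. At the stop the screw is finger-tight at 0.2 N m about its axis; over 0.5 N m forces the thread.
- knob (a point): Centre (half-way up) of the locking screw's round ribbed black knob, 40 mm in diameter (43 mm over its ribs), 24 mm high, 126 mm above the table when the screw is down. It rises with the screw; its turn cannot be read. Under a light upward pull and turned anticlockwise (seen from above) it rises along the thread and catches within 120 degrees, 7 to 9 mm out; some 100 degrees more reach the stop.
- lock_screw (a joint): How far the captive screw stands out, m: 0 = down, 0.012 = wound fully out to its stop (up to 1.6 mm more while it is pulled up: thread play). Its spring pulls it down with about 4 N at 0 and 8.5 N at the top; it weighs 1 N. Let go before it has caught, it drops back; once caught it stays up and holds its turn. Below about 0.010 its pin still locks the tray.
- tray (a joint): Travel of the tray, m: 0 = locked (2 mm of play), grows along the shaker's +y, 0.090 = far stop. It slides with 1.5 to 3 N and stays where it is left. It weighs about 0.7 kg.
- handle (a point): Middle of the tray's steel handle: a bar 80 mm long along the shaker's x, 12 mm thick (y) and 12 mm high, 116 mm above the table, on two posts 34 mm either side of its middle, 30 mm free below it. It moves with the tray. Three fixed vials (34 mm wide, tops 143 mm above the table) stand in a row 70 mm from it toward the lock.
- tray_tongue: Steel tongue of the tray, 40 mm wide and 12 mm thick, under the lock bridge, with the hole that the screw's pin drops into; its origin is the hole's centre.
- timer: Bystander: white lab timer, 62x66x20 mm, origin at the centre of its underside.
- marker_red: Bystander: marker pen, 136 mm long.
- syringe_a: Bystander: disposable syringe, 104 mm long.
- tweezers: Bystander: tweezers, 127 mm long.

How it is judged:
By the outcome, as a careful person would: the job done as asked, in the order asked, and still so for the second after the job is handed in, with the robot touching nothing.
It also fails if it takes over 72 s, if anything falls off the work surface, if the arm or the gripper's body presses on something with over 40 N, if the wrist force passes 120 N, or if a joint passes its speed limit or range.

## Working session

There is one attempt and no reset: what is moved stays moved. The work goes in short steps, each a Python script; the robot and the scene stay as the last script left them, time stands still between calls to the robot, and variables do not carry over. Pictures are saved under pics/ and viewed, and the job is handed in when it is done.

```bash
mkdir -p pics; ls
python3 - <<'E'
from rig import manip
import cv2
print(manip.get_time(),manip.get_position(),manip.get_ee_rot(),manip.get_width())
for n in ("side","top","wrist"):
    c=manip.camera(n); cv2.imwrite(f"pics/{n}0.png",c["image"][:,:,::-1])
    print(n,{k:v for k,v in c.items() if k!="image"})
print(manip.get_contact_force(),manip.get_torque(),manip.get_time())
E
```

```text
pics
0.0 [ 0.27041084 -0.56290756  0.25254056] [ 1.97334428  0.45096117 -1.97399511] 0.08550898908374926
side {'fx': 496.96624180663866, 'fy': 496.96624180663866, 'cx': 329.6931396606322, 'cy': 238.86736354512746, 'k1': -0.002954034562029865, 'cam_to_world': array([[-0.97131878, -0.15494333,  0.18036738,  0.31497992],
       [-0.23775337,  0.62128455, -0.74664506,  0.6810974 ],
       [ 0.00362821, -0.76811332, -0.64030365,  0.69747015],
       [ 0.        ,  0.        ,  0.        ,  1.        ]])}
top {'fx': 481.6985826302097, 'fy': 481.6985826302097, 'cx': 324.69564666135847, 'cy': 249.06335067879607, 'k1': -0.13414813940456444, 'cam_to_world': array([[ 0.01871703, -0.99359958,  0.11139812,  0.3887944 ],
       [-0.99967972, -0.02049595, -0.01484523,  0.02039516],
       [ 0.01703343, -0.11108458, -0.99366497,  1.05633175],
       [ 0.        ,  0.        ,  0.        ,  1.        ]])}
wrist {'fx': 430.86551785506555, 'fy': 430.86551785506555, 'cx': 323.7617653231341, 'cy': 229.26125429365652, 'k1': -0.08418818615501855, 'mount': array([[ 1.84215241e-04, -3.08417012e-01,  9.51251235e-01,
        -1.20957959e-01],
       [ 9.99999982e-01,  1.75134132e-05, -1.87977473e-04,
         7.36241942e-05],
       [ 4.13157947e-05,  9.51251253e-01,  3.08417010e-01,
        -7.81115353e-02],
       [ 0.00000000e+00,  0.00000000e+00,  0.00000000e+00,
         1.00000000e+00]])}
[-0.17018269  0.62441221  0.13466253] [ 0.04047976  0.03600636 -0.01565903] 0.15
```

View pics/side0.png

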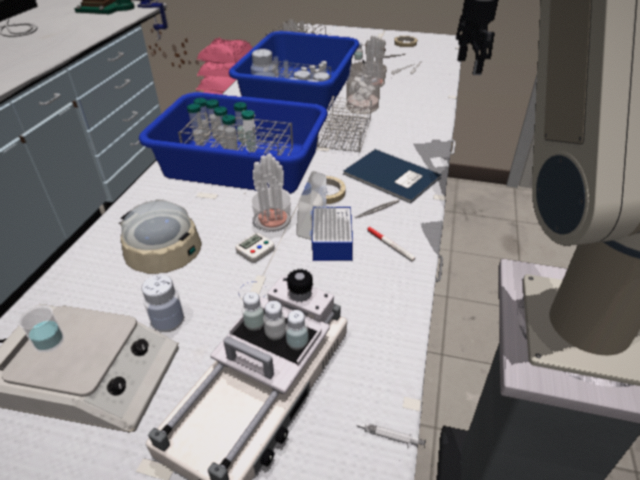

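View pics/top0.png

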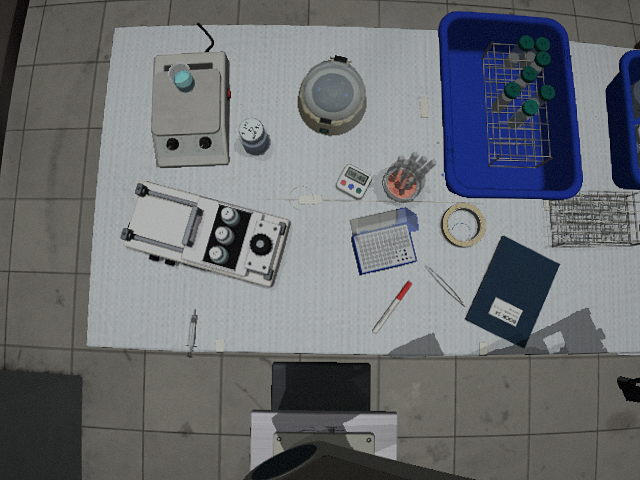

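The top view shows the shaker with its knob near (261,243) and its far end near (130,210). The side view shows the knob at (299,282) and the handle at about (249,355). I'll enlarge both.

Run:
```python
import cv2
a=cv2.imread("pics/top0.png")[170:300,110:310]; cv2.imwrite("pics/topc.png",cv2.resize(a,None,fx=4,fy=4,interpolation=cv2.INTER_CUBIC))
a=cv2.imread("pics/side0.png")[255:405,200:360]; cv2.imwrite("pics/sidec.png",cv2.resize(a,None,fx=4,fy=4,interpolation=cv2.INTER_CUBIC))
```

```text
(no output)
```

View pics/topc.png

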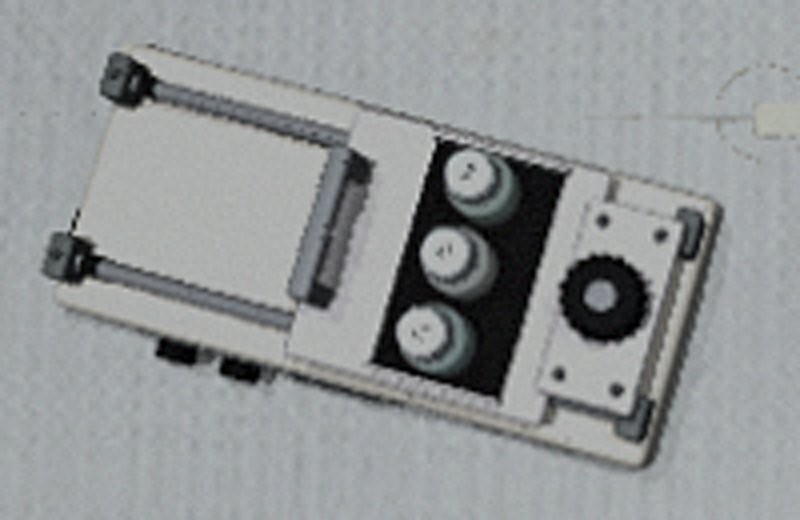

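View pics/sidec.png

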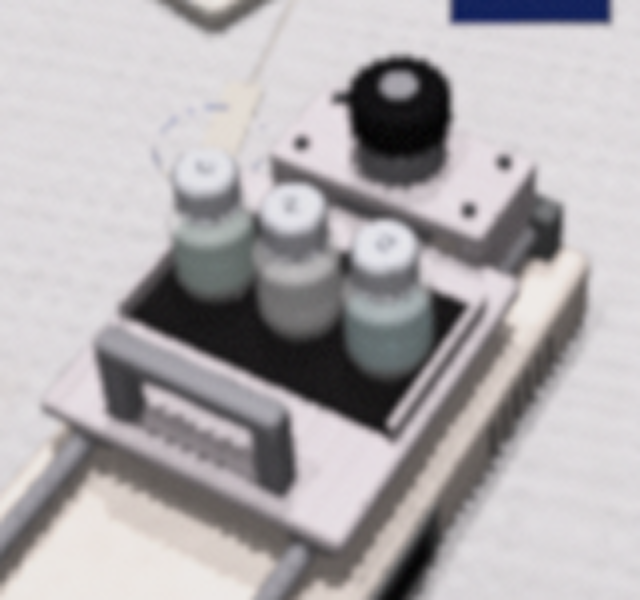

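```bash
cat > h.py <<'E'
import numpy as np
from rig import manip
from scipy.spatial.transform import Rotation as R
def ray(c,u,v,T=None):
    x=(u-c["cx"])/c["fx"];y=(v-c["cy"])/c["fy"]
    rd=np.hypot(x,y); r=rd
    for _ in range(20): r=rd/(1+c["k1"]*r*r)
    s=r/rd if rd>0 else 1
    T=c["cam_to_world"] if T is None else T
    return T[:3,3], T[:3,:3]@np.array([x*s,y*s,1.])
def onz(c,u,v,z,T=None):
    o,d=ray(c,u,v,T); return o+d*(z-o[2])/d[2]
def pose(): 
    T=np.eye(4);T[:3,:3]=R.from_rotvec(manip.get_ee_rot()).as_matrix();T[:3,3]=manip.get_position();return T
E
python3 - <<'E'
from h import *
np.set_printoptions(precision=4,suppress=True)
t=manip.camera("top");s=manip.camera("side")
T=lambda u,v,z:onz(t,110+(u+.5)/4-.5,170+(v+.5)/4-.5,z)
S=lambda u,v,z:onz(s,200+(u+.5)/4-.5,255+(v+.5)/4-.5,z)
print("knob",T(600,294,.138),S(398,85,.138))
print("handle",T(343,152,.122),T(302,298,.122),T(322,225,.122))
print("handle side",S(108,338,.122),S(283,408,.122), "mid",S(195,372,.122))
b=[T(602,220,.098),T(660,236,.098),T(558,374,.098),T(617,390,.098)]
print("bridge",np.mean(b,0), b[0]-b[2],b[1]-b[3],b[1]-b[0])
print("sidebridge",np.mean([S(302,143,.098),S(505,161,.098),S(468,210,.098)],0))
for p in [(135,42),(722,205),(648,468),(55,300)]: print("base",T(*p,.045))
E
```

```text
knob [0.5006 0.1319 0.138 ] [0.4983 0.1312 0.138 ]
handle [0.5709 0.2645 0.122 ] [0.4977 0.2812 0.122 ] [0.5341 0.2731 0.122 ]
handle side [0.5684 0.2676 0.122 ] [0.4966 0.2817 0.122 ] mid [0.5322 0.2744 0.122 ]
bridge [0.5002 0.1319 0.098 ] [ 0.0782 -0.0194  0.    ] [ 0.078  -0.0191  0.    ] [-0.0076 -0.0295  0.    ]
sidebridge [0.4864 0.1381 0.098 ]
base [0.6454 0.404  0.045 ]
base [0.561  0.0799 0.045 ]
base [0.4207 0.115  0.045 ]
base [0.5028 0.4388 0.045 ]
```

Both cameras put the knob at about (0.500, 0.132) and the handle at (0.533, 0.274). Shaker yaw is about -13.6°. Next I'll work out which wrist yaw lets joint 6 turn anticlockwise the furthest.

```bash
cat >> h.py <<'E'
def ori(yaw): # tool x down, tool y at world yaw
    x=np.array([0,0,-1.]);y=np.array([np.cos(yaw),np.sin(yaw),0]);z=np.cross(x,y)
    return R.from_matrix(np.column_stack([x,y,z])).as_rotvec()
np.set_printoptions(precision=4,suppress=True)
K=np.array([.4997,.1316])
E
python3 - <<'E'
from h import *
for d in range(-180,180,20):
    q=manip.solve_ik([*K,.129],ori(np.radians(d))); print(d,q)
E
```

```text
-180 None
-160 None
-140 None
-120 [0.2345 0.4541 1.9478 0.     0.7397 2.3289]
-100 [ 0.2345  0.4541  1.9478 -0.      0.7397  1.9798]
-80 [ 0.2345  0.4541  1.9478 -0.      0.7397  1.6307]
-60 [ 0.2345  0.4541  1.9478 -0.      0.7397  1.2817]
-40 [ 0.2345  0.4541  1.9478 -0.      0.7397  0.9326]
-20 [ 0.2345  0.4541  1.9478 -0.      0.7397  0.5835]
0 [ 0.2345  0.4541  1.9478 -0.      0.7397  0.2345]
20 [ 0.2345  0.4541  1.9478 -0.      0.7397 -0.1146]
40 [ 0.2345  0.4541  1.9478 -0.      0.7397 -0.4637]
60 [ 0.2345  0.4541  1.9478 -0.      0.7397 -0.8127]
80 [ 0.2345  0.4541  1.9478 -0.      0.7397 -1.1618]
100 [ 0.2345  0.4541  1.9478 -0.      0.7397 -1.5108]
120 [ 0.2345  0.4541  1.9478 -0.      0.7397 -1.8599]
140 [ 0.2345  0.4541  1.9478 -0.      0.7397 -2.209 ]
160 None
```

Run:
```python
from h import *
import cv2
manip.move_to([*K,.26],ori(np.radians(-125)))
print(manip.get_time())
manip.command_gripper(.062,40)
print(manip.get_time(),manip.get_width())
T=pose();c=manip.camera("wrist");cv2.imwrite("pics/w1.png",c["image"][:,:,::-1])
np.save("w1T.npy",T@c["mount"]);print(T)
# test timings
t=manip.get_time();manip.servo_line([*K,.262],rate=.05);print("2mm",manip.get_time()-t)
t=manip.get_time();manip.servo_line([*K,.261],ori(np.radians(-120)),rate=.02);print("1mm+5deg",manip.get_time()-t)
f=[manip.get_contact_force() for _ in range(3)];print(f,manip.get_torque(),manip.get_time()-t)
```

```text
2.8417
3.2083 0.06182944716993426
[[ 0.     -0.5738 -0.819   0.4998]
 [-0.     -0.819   0.5738  0.1314]
 [-1.      0.     -0.      0.26  ]
 [ 0.      0.      0.      1.    ]]
2mm 0.25
1mm+5deg 0.25
[array([0.3687, 0.2692, 0.0861]), array([0.3687, 0.2692, 0.0861]), array([0.3687, 0.2692, 0.0861])] [0.0089 0.0028 0.0007] 0.25
```

View pics/w1.png

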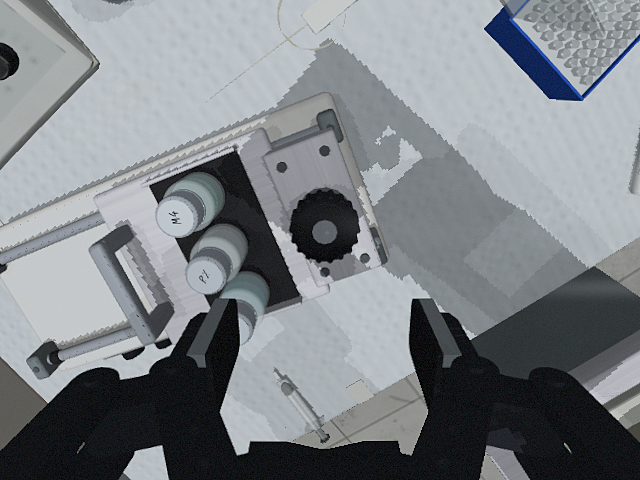

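The wrist view shows the knob's silver cap at (324,232). The handle's top edge runs from (113,240) to (155,332).

Run:
```python
from h import *
T=np.load("w1T.npy");c=manip.camera("wrist")
print(onz(c,324,232,.138,T),onz(c,111,240,.122,T),onz(c,154,332,.122,T))
print("knob outline", onz(c,290,227,.126,T),onz(c,359,222,.126,T))
for p in [(281,167),(324,151),(324,272),(365,258)]: print(onz(c,*p,.098,T))
```

```text
[0.4977 0.1317 0.138 ] [0.5684 0.2515 0.122 ] [0.5012 0.2743 0.122 ]
knob outline [0.5092 0.1494 0.126 ] [0.4873 0.1125 0.126 ]
[0.5402 0.1366 0.098 ]
[0.5325 0.1073 0.098 ]
[0.4622 0.1565 0.098 ]
[0.4543 0.1267 0.098 ]
```

Run:
```python
from h import *
K=np.array([.4985,.1316]);y=np.radians(-125)
manip.servo_line([*K,.17],ori(y),rate=.15)
f0=manip.get_contact_force();m0=manip.get_torque()
manip.servo_line([*K,.127],rate=.08)
print(manip.get_contact_force()-f0,manip.get_time())
manip.command_gripper(.035,40)
f=manip.get_contact_force()-f0
print("grip",manip.get_width(),f,manip.get_torque()-m0,manip.get_position(),manip.get_time())
np.savez("zero.npz",f0=f0,m0=m0)
```

```text
[ 0.4795 -0.7384  0.4263] 5.25
grip 0.038895408051296446 [-0.009  -1.0351  6.228 ] [-0.055   0.2093 -0.039 ] [0.4989 0.1317 0.1277] 5.5833
```

Run:
```python
from h import *
Z=np.load("zero.npz");f0,m0=Z["f0"],Z["m0"]
K=np.array([.4985,.1316]);z=.127
for i in range(20):
    z+=.0006
    manip.servo_line([*K,z],rate=.02)
    f=manip.get_contact_force()-f0;p=manip.get_position()
    print(f"{z:.4f} {p[2]:.4f} {p[:2]} f {f} m {manip.get_torque()-m0} w {manip.get_width():.4f}")
    if f[2]<-12: break
print(manip.get_time())
```

```text
0.1276 0.1278 [0.4989 0.1317] f [ 1.2922 -0.1489  2.1474] m [ 0.0697 -0.1324  0.0214] w 0.0389
0.1282 0.1280 [0.4987 0.1317] f [ 4.1682 -0.6619 -4.4786] m [ 0.222  -0.5482 -0.0091] w 0.0389
0.1288 0.1288 [0.4988 0.1317] f [ 4.6297 -0.2928 -5.878 ] m [ 0.204  -0.6746  0.0052] w 0.0388
0.1294 0.1295 [0.4987 0.1317] f [ 5.6314  0.3115 -6.3742] m [ 0.2641 -0.7142 -0.0188] w 0.0383
0.1300 0.1301 [0.4987 0.1317] f [ 5.7423  0.7808 -6.6976] m [ 0.2632 -0.7753  0.0036] w 0.0387
0.1306 0.1307 [0.4987 0.1317] f [ 5.7264  0.5812 -6.8462] m [ 0.3241 -0.8265  0.0136] w 0.0386
0.1312 0.1312 [0.4987 0.1317] f [ 5.5485  1.6346 -7.0693] m [ 0.3085 -0.849   0.01  ] w 0.0392
0.1318 0.1318 [0.4987 0.1317] f [ 6.2435  1.0556 -6.9235] m [ 0.255  -0.8823 -0.0012] w 0.0387
0.1324 0.1324 [0.4987 0.1317] f [ 5.8724  1.0452 -6.0564] m [ 0.2742 -0.8476  0.0285] w 0.0383
0.1330 0.1330 [0.4987 0.1317] f [ 6.8966 -0.0312 -6.6861] m [ 0.3243 -0.8837  0.    ] w 0.0388
0.1336 0.1336 [0.4987 0.1317] f [ 6.4131  0.0376 -6.9616] m [ 0.2878 -0.8799  0.0187] w 0.0390
0.1342 0.1341 [0.4987 0.1317] f [ 5.4685 -0.0517 -7.0429] m [ 0.2888 -0.9292 -0.0146] w 0.0384
0.1348 0.1343 [0.4987 0.1317] f [  7.2923   0.3172 -11.4905] m [ 0.3655 -1.113  -0.0453] w 0.0387
0.1354 0.1346 [0.4987 0.1317] f [  8.7092   1.2555 -17.2998] m [ 0.4545 -1.338   0.0189] w 0.0384
9.0833
```

Contact with the thread came at about 6.3 mm of rise. Now I'll turn anticlockwise, following the helix with light upward force and lateral compliance.

```bash
cat > wind.py <<'E'
from h import *
import sys
Z=np.load("zero.npz");f0,m0=Z["f0"],Z["m0"]
def wind(K,z,yaw,maxdeg,target=-11.5,fine_after=1e9,stop=.2,coarse=5,fine=2):
    tot=0;K=np.array(K,float)
    while tot<maxdeg:
        f=manip.get_contact_force()-f0;m=manip.get_torque()-m0
        p=manip.get_position()
        print(f"{tot:5.1f} z {z:.4f} {p[2]:.4f} f {f} mz {m[2]:.3f} w {manip.get_width():.4f} K {K}")
        if m[2]<-stop: 
            print("STOP torque");break
        if f[2]<-25 or f[2]>3 : print("STOP force");break
        d=fine if tot>=fine_after else coarse
        if m[2]<-.1: d=min(d,1)
        err=f[2]-target  # positive: pulling too little
        z+=d/360*.018*.9+np.clip(err*4e-5,-4e-4,2e-4)
        K+=np.clip(f[:2]*3e-5,-2e-4,2e-4)
        yaw+=d;tot+=d
        manip.servo_line([*K,z],ori(np.radians(yaw)),rate=.02)
    print("end",K,z,yaw,manip.get_time());np.savez("st.npz",K=K,z=z,yaw=yaw)
E
python3 - <<'E'
from wind import *
wind([.4987,.1316],.1350,-125,60)
E
```

```text
0.0 z 0.1350 0.1346 f [  8.7092   1.2555 -17.2998] mz 0.019 w 0.0384 K [0.4987 0.1316]
  5.0 z 0.1350 0.1345 f [  5.5682   1.1119 -10.4406] mz 0.014 w 0.0384 K [0.4989 0.1316]
 10.0 z 0.1353 0.1348 f [ 6.4067  0.9435 -9.206 ] mz 0.033 w 0.0388 K [0.4991 0.1317]
 15.0 z 0.1356 0.1351 f [  5.2415   1.4084 -11.3152] mz 0.080 w 0.0389 K [0.4993 0.1317]
 20.0 z 0.1358 0.1353 f [  3.3165   2.4684 -12.4819] mz 0.048 w 0.0390 K [0.4994 0.1317]
 25.0 z 0.1360 0.1356 f [  3.5577   1.3694 -11.5103] mz 0.036 w 0.0388 K [0.4995 0.1318]
 30.0 z 0.1362 0.1359 f [  2.685    1.6382 -12.2971] mz -0.018 w 0.0388 K [0.4996 0.1319]
 35.0 z 0.1364 0.1361 f [  0.2665   0.5463 -12.8388] mz 0.115 w 0.0388 K [0.4997 0.1319]
 40.0 z 0.1366 0.1363 f [ -0.1453   0.6898 -12.7464] mz 0.066 w 0.0387 K [0.4997 0.1319]
 45.0 z 0.1368 0.1365 f [ -0.9248   0.0228 -11.2434] mz 0.048 w 0.0383 K [0.4997 0.1319]
 50.0 z 0.1370 0.1368 f [ -2.0338   0.282  -11.4051] mz -0.008 w 0.0386 K [0.4997 0.1319]
 55.0 z 0.1372 0.1370 f [ -3.2071  -0.6275 -11.183 ] mz 0.035 w 0.0387 K [0.4996 0.132 ]
end [0.4995 0.1319] 0.13746129327722356 -65 12.0833
```

Run:
```python
from wind import *
wind([.4995,.1319],.13746,-65,110,target=-11.8,fine_after=60,stop=.17)
```

```text
0.0 z 0.1375 0.1373 f [ -3.275   -0.6599 -12.2131] mz 0.024 w 0.0390 K [0.4995 0.1319]
  5.0 z 0.1377 0.1375 f [ -2.8739   0.5427 -11.7677] mz 0.094 w 0.0387 K [0.4994 0.1319]
 10.0 z 0.1379 0.1378 f [ -4.2586   1.1283 -11.0096] mz 0.028 w 0.0384 K [0.4993 0.1319]
 15.0 z 0.1382 0.1380 f [ -3.6548  -0.5974 -11.1026] mz -0.010 w 0.0388 K [0.4992 0.1319]
 20.0 z 0.1384 0.1383 f [ -3.4926   0.8249 -12.005 ] mz 0.027 w 0.0393 K [0.4991 0.1319]
 25.0 z 0.1386 0.1386 f [ -3.1261  -0.3837 -11.8031] mz 0.092 w 0.0385 K [0.499  0.1319]
 30.0 z 0.1388 0.1388 f [ -2.1481  -0.1489 -12.3679] mz 0.086 w 0.0386 K [0.4989 0.1319]
 35.0 z 0.1390 0.1391 f [ -2.6966   0.0323 -12.4639] mz 0.107 w 0.0385 K [0.4988 0.1319]
 40.0 z 0.1392 0.1393 f [ -2.5972  -0.7743 -11.1663] mz 0.022 w 0.0385 K [0.4987 0.1319]
 45.0 z 0.1395 0.1396 f [ -2.5582   0.1273 -12.1337] mz 0.040 w 0.0391 K [0.4987 0.1319]
 50.0 z 0.1397 0.1398 f [ -1.536    0.6868 -12.2997] mz 0.025 w 0.0387 K [0.4986 0.1319]
 55.0 z 0.1399 0.1400 f [ -0.5865  -0.0102 -12.2403] mz 0.111 w 0.0389 K [0.4985 0.1319]
 60.0 z 0.1401 0.1402 f [ -0.7425
[... 1295 characters left out ...]
8 0.1319]
 90.0 z 0.1417 0.1417 f [  0.3685  -0.4428 -11.1764] mz -0.011 w 0.0387 K [0.4988 0.1319]
 92.0 z 0.1419 0.1418 f [  0.3852  -0.0372 -11.9675] mz 0.004 w 0.0384 K [0.4988 0.1319]
 94.0 z 0.1419 0.1418 f [ -0.0434  -0.1971 -13.0439] mz -0.061 w 0.0388 K [0.4988 0.1319]
 96.0 z 0.1420 0.1419 f [  0.6081   0.6825 -13.0282] mz -0.101 w 0.0391 K [0.4988 0.1319]
 97.0 z 0.1420 0.1419 f [  0.5215   1.1373 -13.043 ] mz -0.166 w 0.0387 K [0.4989 0.1319]
 98.0 z 0.1420 0.1419 f [  0.495    0.0877 -13.4699] mz -0.156 w 0.0390 K [0.4989 0.1319]
 99.0 z 0.1420 0.1419 f [ -0.0006  -0.0086 -13.4894] mz -0.260 w 0.0386 K [0.4989 0.1319]
STOP torque
end [0.4989 0.1319] 0.1419532968585608 34 20.3333
```

The stop is reached at -0.26 N m and about 13.9 mm of rise, which includes the play. I'll let it settle down onto the thread gently and re-check the torque.

Run:
```python
from wind import *
s=np.load("st.npz");K=s["K"];z=float(s["z"]);yaw=34
for i in range(10):
    f=manip.get_contact_force()-f0;m=manip.get_torque()-m0
    print(f"z {z:.4f} {manip.get_position()[2]:.4f} f {f} mz {m[2]:.3f}")
    if f[2]>-1.5: break
    z-=.0003; manip.servo_line([*K,z],rate=.02)
for i in range(5):
    ms=[]
    for _ in range(3): ms.append((manip.get_torque()-m0)[2]); manip.hold(.03)
    print(yaw,np.round(ms,3),manip.get_contact_force()-f0)
    if np.mean(ms)<-.2: break
    yaw+=1; manip.servo_line([*K,z],ori(np.radians(yaw)),rate=.02)
print(K,z,yaw,manip.get_time());np.savez("st.npz",K=K,z=z,yaw=yaw)
```

```text
z 0.1420 0.1419 f [ -0.0006  -0.0086 -13.4894] mz -0.260
z 0.1417 0.1417 f [ -0.154   -0.2262 -10.2549] mz -0.234
z 0.1414 0.1415 f [-1.4726  0.0879 -8.4583] mz -0.279
z 0.1411 0.1413 f [-2.6676 -0.5312 -4.3825] mz -0.209
z 0.1408 0.1410 f [-2.7712 -3.1608 -1.1069] mz -0.238
34 [-0.238 -0.269 -0.201] [-3.9172 -2.3037 -0.7956]
[0.4989 0.1319] 0.14075329685856083 34 21.4333
```

Run:
```python
from wind import *
import cv2
s=np.load("st.npz");K=s["K"]
manip.command_gripper(.060,40)
print(manip.get_contact_force()-f0)
manip.servo_line([*K,.24],rate=.2)
c=manip.camera("side");a=c["image"][255:405,200:360,::-1];cv2.imwrite("pics/side2c.png",cv2.resize(a,None,fx=4,fy=4,interpolation=cv2.INTER_CUBIC))
T=pose();c=manip.camera("wrist");cv2.imwrite("pics/w2.png",c["image"][:,:,::-1]);np.save("w2T.npy",T@c["mount"])
print(manip.get_time())
for d in range(-120,160,20):
    print(d,manip.solve_ik([.533,.274,.119],ori(np.radians(d))))
```

```text
[ 0.8852 -0.5837 -0.8576]
22.525
-120 None
-100 [ 0.455   0.5642  1.7666 -0.      0.8108  2.2003]
-80 [ 0.455   0.5642  1.7666 -0.      0.8108  1.8512]
-60 [ 0.455   0.5642  1.7666 -0.      0.8108  1.5022]
-40 [ 0.455   0.5642  1.7666 -0.      0.8108  1.1531]
-20 [ 0.455   0.5642  1.7666 -0.      0.8108  0.804 ]
0 [ 0.455   0.5642  1.7666 -0.      0.8108  0.455 ]
20 [ 0.455   0.5642  1.7666 -0.      0.8108  0.1059]
40 [ 0.455   0.5642  1.7666 -0.      0.8108 -0.2431]
60 [ 0.455   0.5642  1.7666 -0.      0.8108 -0.5922]
80 [ 0.455   0.5642  1.7666 -0.      0.8108 -0.9413]
100 [ 0.455   0.5642  1.7666 -0.      0.8108 -1.2903]
120 [ 0.455   0.5642  1.7666 -0.      0.8108 -1.6394]
140 [ 0.455   0.5642  1.7666 -0.      0.8108 -1.9885]
```

View pics/side2c.png

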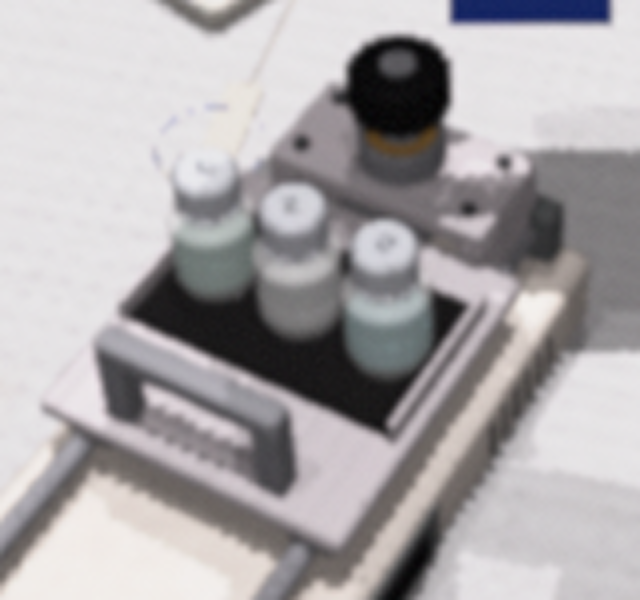

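View pics/w2.png

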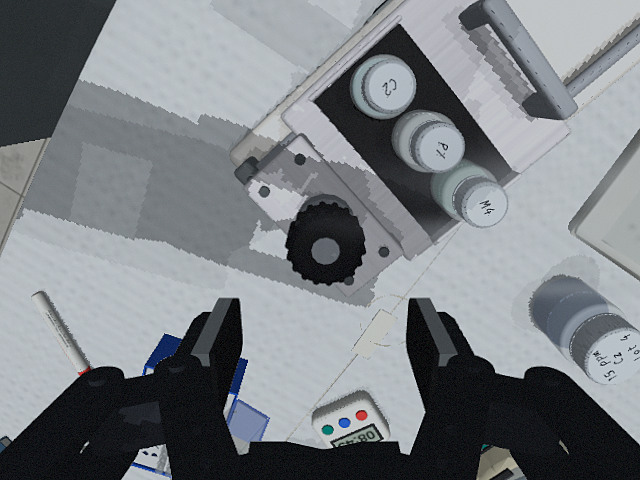

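The side crop shows the knob clearly raised, with its cap at crop row 63 (row 85 before) and an orange shank band now visible. It is holding by itself. I'll verify its height and look at the handle from above.

Run:
```python
from wind import *
import cv2
c=manip.camera("side")
# height of knob top along vertical axis using side ray
for (u,v) in [(398,85),(398,63)]:
    o,d=ray(c,200+(u+.5)/4-.5,255+(v+.5)/4-.5)
    A=np.array([.499,.1317,0]);k=np.array([0,0,1.])
    s=np.linalg.lstsq(np.column_stack([k,-d]),o-A,rcond=None)[0];print("ztop",s[0])
P=[.5331,.2738]
manip.move_to([*P,.24],ori(np.radians(76.4)))
manip.command_gripper(.042,40)
T=pose();c=manip.camera("wrist");cv2.imwrite("pics/w3.png",c["image"][:,:,::-1]);np.save("w3T.npy",T@c["mount"])
print(manip.get_time())
```

```text
ztop 0.1382069621203058
ztop 0.15036984044898835
23.575
```

View pics/w3.png

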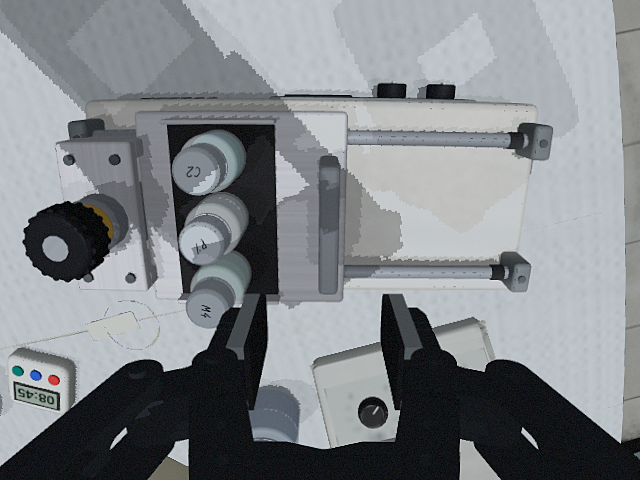

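The knob rise measured from the side camera is 12.2 mm. The wrist view shows the handle bar from (330,156) to (328,292), centre about (329,224), well aligned with the jaws.

Run:
```python
from wind import *
c=manip.camera("wrist");T=np.load("w3T.npy")
a,b=onz(c,330,156,.122,T),onz(c,328,292,.122,T)
print(a,b,(a+b)/2,np.linalg.norm(a-b),np.degrees(np.arctan2(*(a-b)[1::-1])))
r1,r2=onz(c,348,136,.09,T),onz(c,510,140,.09,T);print(np.degrees(np.arctan2(*(r2-r1)[1::-1])))
r1,r2=onz(c,150,102,.045,T),onz(c,530,106,.045,T);print(np.degrees(np.arctan2(*(r2-r1)[1::-1])))
```

```text
[0.4902 0.2862 0.122 ] [0.5708 0.2657 0.122 ] [0.5305 0.276  0.122 ] 0.08316387542333682 165.7080011135377
75.42682732252406
75.82574491726976
```

Run:
```python
from wind import *
P=np.array([.532,.2748]);o=ori(np.radians(76))
manip.servo_line([*P,.17],o,rate=.15)
f0=manip.get_contact_force()
manip.servo_line([*P,.119],rate=.1)
print(manip.get_contact_force()-f0)
manip.command_gripper(.005,25)
print(manip.get_width(),manip.get_contact_force()-f0,manip.get_position(),manip.get_time())
d=np.array([np.cos(np.radians(75.8)),np.sin(np.radians(75.8))])
for s in (.004,.012):
    manip.servo_line([*(P+d*s),.119],rate=.02)
    f=manip.get_contact_force()-f0
    print(s,f,"along",f[:2]@d,"across",f[0]*d[1]-f[1]*d[0],manip.get_position(),manip.get_width())
np.savez("tray.npz",f0=f0,P=P,d=d);print(manip.get_time())
```

```text
[ 0.7139  0.5737 -1.1109]
0.0113593067364787 [0.7492 0.2093 3.0561] [0.5325 0.2751 0.1198] 25.2667
0.004 [0.0532 0.6882 5.8238] along 0.6801853288765126 across -0.117262171169779 [0.5335 0.2791 0.1198] 0.011423087797283649
0.012 [-0.374   0.9021  3.9837] along 0.7828295785314136 across -0.5838729592833307 [0.5355 0.2868 0.1198] 0.011893559079733136
26.1667
```

Run:
```python
from wind import *
t=np.load("tray.npz");f0,P,d=t["f0"],t["P"],t["d"]
def rep(s):
    f=manip.get_contact_force()-f0
    a=f[:2]@d;print(f"{s:.4f} f {f} along {a:.2f} across {f[0]*d[1]-f[1]*d[0]:.2f} pos {(manip.get_position()[:2]-P)@d:.4f} w {manip.get_width():.4f}");return a
z=.1193
for s in (.05,.084):
    manip.servo_line([*(P+d*s),z],rate=.03); rep(s)
while s<.097:
    s+=.001; manip.servo_line([*(P+d*s),z],rate=.02)
    if rep(s)<-9: break
print(manip.get_time())
```

```text
0.0500 f [ 1.8699 -0.9863  3.221 ] along -0.50 across 2.05 pos 0.0504 w 0.0114
0.0840 f [ 1.4899 -1.0085  4.0926] along -0.61 across 1.69 pos 0.0844 w 0.0112
0.0850 f [2.247  0.1855 4.8467] along 0.73 across 2.13 pos 0.0853 w 0.0113
0.0860 f [ 1.8764 -0.8036  4.733 ] along -0.32 across 2.02 pos 0.0863 w 0.0112
0.0870 f [ 0.637  -0.8459  4.103 ] along -0.66 across 0.83 pos 0.0873 w 0.0116
0.0880 f [ 2.463  -0.4086  4.9923] along 0.21 across 2.49 pos 0.0883 w 0.0117
0.0890 f [ 2.0006 -0.9539  4.9985] along -0.43 across 2.17 pos 0.0893 w 0.0114
0.0900 f [ 1.8059 -0.9111  4.2867] along -0.44 across 1.97 pos 0.0903 w 0.0113
0.0910 f [ 1.1837 -1.4855  4.6955] along -1.15 across 1.51 pos 0.0912 w 0.0113
0.0920 f [ 1.1674 -5.7351  7.9913] along -5.27 across 2.54 pos 0.0913 w 0.0118
0.0930 f [ 0.4934 -9.0149  7.8731] along -8.62 across 2.69 pos 0.0913 w 0.0114
0.0940 f [  0.1765 -13.0997  10.7887] along -12.66 across 3.38 pos 0.0914 w 0.0118
31.3667
```

The far stop is felt at 91.3 mm of hand travel (command 0.092). I'll ease off the push, release, retreat and check.

Run:
```python
from wind import *
import cv2
t=np.load("tray.npz");f0,P,d=t["f0"],t["P"],t["d"]
Q=P+d*.0917
manip.servo_line([*Q,.1193],rate=.02)
print((manip.get_contact_force()-f0)[:2]@d)
manip.command_gripper(.042,25); print(manip.get_contact_force()-f0,manip.get_width())
manip.servo_line([*Q,.24],rate=.15)
T=pose();c=manip.camera("wrist");cv2.imwrite("pics/w4.png",c["image"][:,:,::-1]);np.save("w4T.npy",T@c["mount"])
manip.move_to([.40,-.15,.35],ori(np.radians(0)))
for n in("top","side"): cv2.imwrite(f"pics/{n}4.png",manip.camera(n)["image"][:,:,::-1])
a=cv2.imread("pics/side4.png")[255:480,140:380];cv2.imwrite("pics/side4c.png",cv2.resize(a,None,fx=2.6,fy=2.6,interpolation=cv2.INTER_CUBIC))
a=cv2.imread("pics/top4.png")[170:300,110:310]; cv2.imwrite("pics/top4c.png",cv2.resize(a,None,fx=4,fy=4,interpolation=cv2.INTER_CUBIC))
print(manip.get_time())
```

```text
-4.450035964618543
[ 0.3103  0.2413 -0.4121] 0.04181338824230039
35.1167
```

View pics/side4c.png

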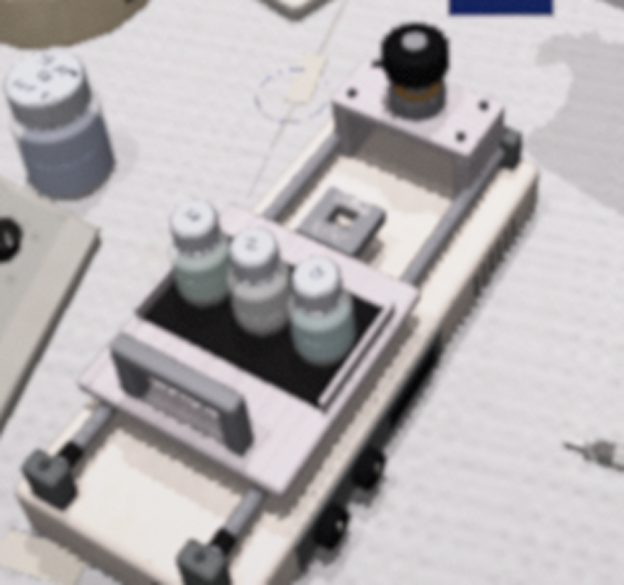

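View pics/top4.png

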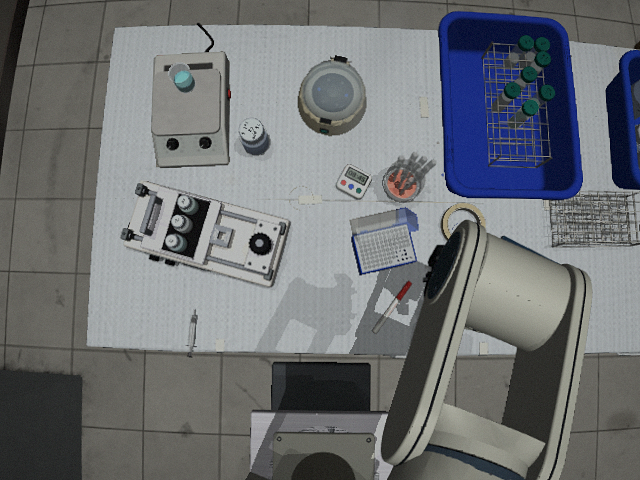

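View pics/w4.png

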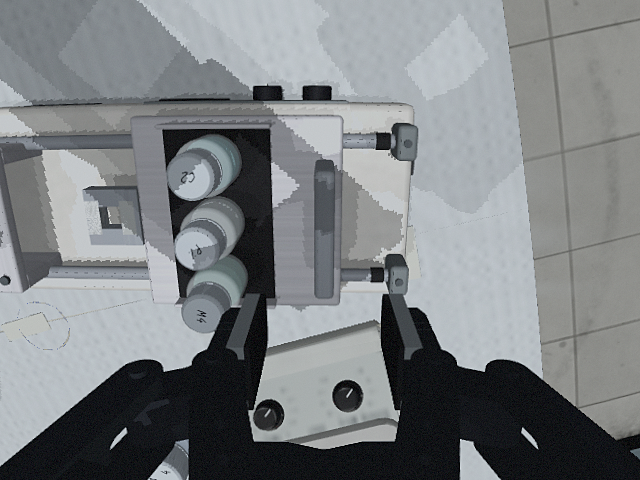

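View pics/top4c.png

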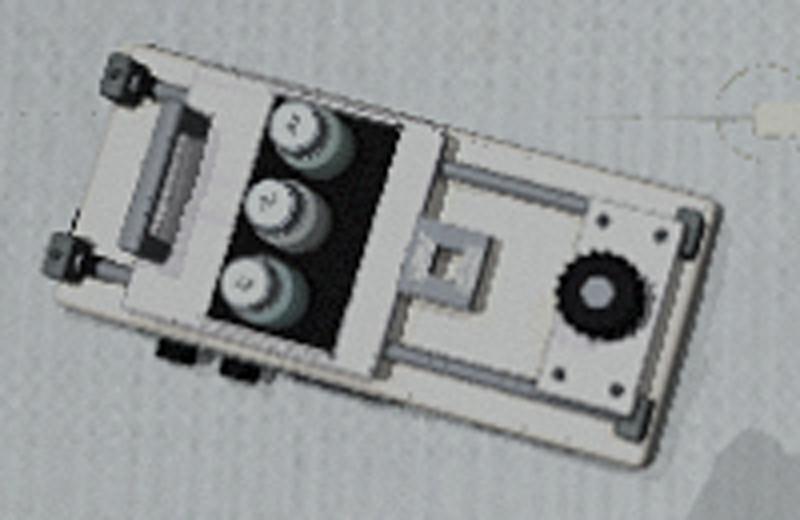

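Run:
```python
from wind import *
c=manip.camera("wrist");t=manip.camera("top")
A=np.load("w3T.npy");B=np.load("w4T.npy")
a=(onz(c,330,156,.122,A)+onz(c,328,292,.122,A))/2
b=(onz(c,325,160,.122,B)+onz(c,324,296,.122,B))/2
print("wrist",a,b,np.linalg.norm(b-a))
T=lambda u,v,z:onz(t,110+(u+.5)/4-.5,170+(v+.5)/4-.5,z)
a=(T(343,152,.122)+T(302,298,.122))/2;b=(T(178,103,.122)+T(132,250,.122))/2
print("top",np.linalg.norm(b-a),b)
s=manip.camera("side")
o,d=ray(s,140+(414+.5)/2.6-.5,255+(41+.5)/2.6-.5)
print("knob ztop",np.linalg.lstsq(np.column_stack([[0,0,1.],-d]),o-np.array([.499,.1317,0]),rcond=None)[0][0])
manip.sign_off();print(manip.get_time())
```

```text
wrist [0.5305 0.276  0.122 ] [0.5524 0.3633 0.122 ] 0.09007950332316843
top 0.08966105625371977 [0.5573 0.3595 0.122 ]
knob ztop 0.15020324288434594
the job is handed in; nothing more can be done
the job is handed in; nothing more can be done
```

The shaker is out of its transport lock: the screw is wound fully out and stays up, and the tray rests at its far stop. I handed the job in at about 35 s on the robot's clock.

- **Screw:** I gripped the knob and pulled it up until it met the thread, about 6.3 mm out. I then wound it anticlockwise about 159° under a light pull until it reached its stop. The torque there was 0.20–0.28 N m, so finger-tight and well under the 0.5 N m limit. After I let go, the side camera showed the knob 12.2 mm higher than at the start, and still 12 mm higher at the end.
- **Tray:** I slid it by its handle at 30 mm/s or less, until the stop was felt at 91.3 mm of hand travel (peak push about 13 N). Then I eased off and released it. The cameras put the travel at 90.1 mm (wrist) and 89.7 mm (top), against 90 mm nominal.
- **Other things on the bench:** in the final top view, the timer, marker and syringe are where they were. The arm hid the tweezers in that view, so I could not check them, but the arm never worked near them.
- **Disagreements:**
  - In the pictures, some bare rod still shows between the tray edge and the black sleeves at the rod ends. The felt stop and the 90 mm of travel agree, so I took that as the far stop.
  - The sliding force along the tray read only about 0–1 N, below the 1.5–3 N expected. I put that down to sensor bias, because the tray clearly moved with the hand.

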